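# Load the slide carrier under the dock's leaf spring

## Task

Load the slide carrier into the dock: with the fingertips, press its low rear deck down firmly on the sprung bed and, keeping it pressed, push it forward under the bridge bar and the leaf spring until its nose is against the end stop; then let go and move clear. Do not lift the carrier, and leave the other things on the tray where they are.

Things in the scene. Friction and masses are not known exactly. Their poses are not given: they have to be found in the camera images.
- dock: Loading dock, fixed level on a white tray (tray floor 3 mm above the work surface): grey base 10 mm thick, x -130 to +110, y +-68 mm. Origin: underside, on the centre line. +x is the loading direction, z up. Two side guides (inner faces 94 mm apart, tops 33 mm above the origin) flank a flat black sprung bed, whose top is 26 mm above the origin when up.
- bed (a joint): Sink of the sprung bed in m: 0 up, 0.009 bottomed. It goes straight down and stays level. Its spring pushes up with 7 N at 0 and 1 N more per mm: besides the carrier's weight (about 3 N) it takes some 7 N on the carrier to sink it 5 mm, 10 N for 7 mm. With the carrier loaded and let go it stands at about 0.005, the carrier held up against the bar.
- bar (a point): Middle of the lower near edge of the steel bridge bar (dock x 35 mm, 39 mm above the dock origin). The bar is 12 mm along x, its top 56 mm above the dock origin, and crosses the lane on posts outside the guides. With the bed up the carrier's block is 5 mm too tall to pass under it.
- leaf_tip (a point): Free end of the drag spring: a springy steel leaf, 44 mm wide and 40 mm long, that starts at the far side of the bar and slopes down along +x to here, about 32 mm above the dock origin at dock x 84 mm. The carrier's block lifts it as it passes under, a push of a few N.
- end_stop (a point): Middle of the near face of the end stop at the far end of the lane (dock x 95 mm, y 0, 26 mm above the dock origin). The face spans 10 to 36 mm above the dock origin. Axes as the dock's.
- carrier: Loose slide carrier, a stepped aluminium plate 130 x 90 mm, about 0.3 kg, on the bed with 2 mm of play to each guide. Origin: centre of its underside; x towards its nose. x -65 to -15 mm: low flat deck 8 mm thick, four dark lines on it, for the fingertips. x -15 to +65: block 18 mm thick with two glass slides. Its step at x -15 stops 20 mm short of the bar when loaded. Friction about 0.6.
- deck (a point): Middle of the upper face of the carrier's low deck (carrier x -40 mm, 8 mm above its underside). The step, an upright face 10 mm high across the full width, is 25 mm ahead of it: fingertips push against it or drag the deck by friction.
- nose (a point): Middle of the lower edge of the carrier's front end (carrier x +65 mm, underside). At the start it is 8 to 30 mm before the bar. Loaded, it is at the x of end_stop.
- flask: Bystander, to be left alone: small conical glass flask with a black stopper, 64 mm across the base, 94 mm tall. Origin: centre of its underside.
- tube_rack: Bystander, to be left alone: white tube rack with small tubes, 60 x 110 x 40 mm high. Origin: centre of its underside.
- spray_bottle: Bystander, to be left alone: white spray bottle, 60 mm in diameter, 176 mm tall. Origin: centre of its underside.
- petri_dish: Bystander, to be left alone: flat glass dish, 90 mm in diameter, 15 mm high. Origin: centre of its underside.
- tape_roll: Bystander, to be left alone: small tape roll lying flat, 56 mm in diameter, 18 mm high. Origin: centre of its underside.
- jar: Bystander, to be left alone: amber jar with a black cap, 52 mm in diameter, 65 mm tall. Origin: centre of its underside.
- slide_box: Bystander, to be left alone: grey slide box with a black band, 85 x 100 x 28 mm high. Origin: centre of its underside.
Things that resemble listed ones, but are neither listed nor needed, are in the scene too. Leave any brown look-alike of the carrier alone.

How it is judged:
On the way, in this order (a step that is already met when the one before it is completed fails the run):
1. the carrier is pressed down by the fingers, its nose still before the bar (value of joint bed above 0.003 m and contact force between the fingers and carrier above 2 N and x of nose in the frame of bar below 0.003 m), for 0.05 s.
2. the fingers push the carrier, nose well under the bar (contact force between the fingers and carrier above 2 N and x of nose in the frame of bar above 0.015 m), for 0.05 s.
At the end, for the whole second after the job is handed in: the carrier's nose is within 4 mm of the end stop, the carrier lies level in its lane (tilt under 0.05 rad, turned under 0.08 rad) and at rest, let go, held up against the bar by the bed (bed sink between 3.5 and 7.5 mm) (x of nose in the frame of end_stop above -0.004 m and value of joint bed between 0.0035 and 0.0075 m and angle between carrier's own z axis and vertical below 0.05 rad and angle between the x axis of carrier and the x axis of dock, either way round below 0.08 rad and linear speed of carrier below 0.01 m/s); the robot touches nothing.
It fails at once if the carrier is lifted off its bed or tipped (z of carrier in the frame of dock above 0.034 m or angle between carrier's own z axis and vertical above 0.25 rad).
It fails at once if a bystander is moved by more than 30 mm or tipped over (distance of any of flask, tube_rack, spray_bottle, petri_dish, tape_roll, jar, slide_box from where it was at the start of the episode above 0.03 m or angle between any of flask, tube_rack, spray_bottle, petri_dish, tape_roll, jar, slide_box's own z axis and vertical above 0.5 rad).
It also fails if it takes over 35 s, if anything falls off the work surface, if the arm or the gripper's body presses on something with over 40 N, if the wrist force passes 120 N, or if a joint passes its speed limit or range.

## Robot

A 7-joint arm with a two-finger parallel gripper is mounted at the origin on the work surface. World frame = base frame: x ahead of the robot, y to its left, z up, the work surface at z = 0. Lengths are in m, angles in rad, forces in N, time in s.
With the tool pointing down it reaches from about 0.4 to 0.9 m from the base axis. Payload 5.6 kg.
Tool frame: the origin (TCP) lies between the finger pads; the fingertips stand 25 mm ahead of it and the grasp point (between the pads) lies 6 mm ahead of it; x points along the fingers, y is the direction in which the jaws open and shut, and the axes are right-handed (so a half turn about x gives the same grasp; the last joint's range is limited). The gripper opens to 92 mm and grips with 3 to 60 N. Pads are 20 mm wide; open, the fingers measure 128 mm over their backs; the gripper's body (75 mm by 189 mm) begins 69 mm behind the grasp point.
Start: joints at [1.122, 0.468, -0.012, 1.603, 0.006, 1.071, -0.056], TCP at [0.257, -0.597, 0.24] pointing down, gripper open.
Joint ranges: [-2.53, 2.53], [-0.31, 2.02], [-1.57, 1.55], [0.28, 2.44], [-1.29, 4.43], [0.15, 1.84], [-2.92, 2.92]. Speed limits (rad/s): [2.57, 2.57, 3.14, 3.14, 3.14, 3.14, 3.14].

## Interface

Orientations are given as a unit quaternion [x, y, z, w].
In Python, from station import arm, get_image, ticket, recognise, tip_of gives the robot as it stands.
- The arm moves only by the shell command python3 -m pendant 'ROWS' [FORCE]. ROWS is JSON, a list of rows, each a list of 3 entries, a list of its own where there are three numbers: the shift along the tool's x, y, z in mm, then the turn about the tool's x in degrees, then the finger opening in mm, from 0 to 91.9. In form: [[[dx, dy, dz], spin, grip], ...]. A call has 1 to 20 rows; each row is the pose to reach, as a shift and turn from the pose commanded when the call began, along the tool's axes at that moment; what a row does not reach only later rows make up. A row lasts 1/8 s, in which the tool goes at most 62.5 mm and 10.7 degrees, less where a joint would pass 70% of its speed; a pose out of reach is approached as far as the arm can. A call with a gripper value outside its range is refused whole. The fingers move at their own pace and stop on an object; FORCE is the grip in N (left out, the last holds). Time passes only in rows, so rows that repeat a pose let the fingers close. It gives the time, the measured TCP pose, the force and the opening at its end, in the units of the state.
- arm.get_obs(): the state, without advancing time (a new reading comes with each control period).
- get_image(name): name is "scene" or "top" or "wrist"; returns a dict with "image" (384x512x3 uint8, red, green, blue), "z_map" (384x512 float32, m along the optical axis (not along the pixel's ray), 0 where there is no reading), "camera_matrix" (3x3 intrinsics, pixels), "R" (3x3) and "t" (3): a world point X has camera coordinates R X + t; the wrist camera has in their place "tool_from_camera" (4x4, takes a point from camera to tool coordinates, whose origin is the TCP and whose axes are the tool frame's). Camera axes: x right, y down, z forward; pixel columns grow to the right and rows downward; lengths in m; the calibration is good to about 2 mm. A picture is of the moment at which its call begins: read the wrist's pose just before it.
- ticket.job_done(): hands the job in, once; it reports no verdict.
Trained networks look in the newest picture that a camera, given by its name, has taken for a name from the list of things; names that differ only in an ending like _2 or _b are one class to them, and where a whole thing is asked for, a point or a joint stands for the part that bears it (a point fixed in the world has none). Each returns a list of dicts, best first, with "p" (0 to 1); they miss things now and then, are a little off and sometimes report something else, mostly with a low value. They report only what shows in the picture. A call takes as long as a camera call. They do not tell look-alikes from the thing itself.
- recognise(query, camera): "bbox" ([left, top, right, bottom] in pixels, round what is visible of it).
- tip_of(query, camera): "position" ([column, row] in pixels: a listed point, or the origin of a listed thing).
The state is a dict: "t": time; "joints": joint angles; "dq": joint speeds; "joint_efforts": joint torques, N m; "tool_pos": TCP position; "eef_rot": TCP orientation; "force": force on the tool from outside, world axes, zero at the start; "wrist_torque": the same for the moment, N m; "grip_width": finger opening in m.
Only numpy, scipy, OpenCV 4.12 (cv2) and the standard library are available. Lean on these libraries where they do the work, as an engineer would, in place of code of your own. Each camera call takes 0.05 s, during which the arm holds its last target. There are 200 camera calls.

## Working session

There is one attempt and no reset: what is moved stays moved. The work goes in short steps, Python scripts to look and compute and a shell command to move; the robot and the scene stay as the last step left them, time stands still between calls to the robot, and variables do not carry over. Pictures are saved under pics/ and viewed, about 8 in all and at most 12, crops included, and the job is handed in when it is done.

```bash
ls; mkdir -p pics
cat > h.py <<'E'
import numpy as np, cv2
from station import arm,get_image,ticket,recognise,tip_of
def world(im,px,z=None):
    u,v=px; K=im["camera_matrix"]; R=np.array(im["R"]);t=np.array(im["t"])
    r=np.linalg.inv(K)@[u,v,1]
    if z is None:
        d=im["z_map"][int(round(v)),int(round(u))]
        return R.T@(r*d-t)
    c=-R.T@t; w=R.T@r
    return c+w*(z-c[2])/w[2]
E
python3 - <<'E'
from h import *
ims=[]
for c in("scene","top"):
    im=get_image(c); cv2.imwrite(f"pics/a_{c}.png",im["image"][:,:,::-1])
    print(c)
    for q in("carrier","dock","deck","nose","bar","end_stop","leaf_tip"):
        f=[]
        for d in tip_of(q,c)[:4]:
            p=d["position"]; 
            try:w=world(im,p).round(3)
            except Exception as e:w=None
            f.append((np.round(p).astype(int).tolist(),round(d["p"],2),None if w is None else w.tolist()))
        print(q,f)
o=arm.get_obs();print(o["t"],o["tool_pos"],o["eef_rot"],o["force"])
E
```

```text
pics
scene
carrier [([99, 231], 0.97, [0.215, -0.365, 0.02]), ([265, 234], 0.81, [0.555, -0.041, 0.044])]
dock [([273, 253], 0.77, [0.608, -0.063, 0.041])]
deck [([93, 215], 0.9, [0.149, -0.35, 0.006]), ([247, 226], 0.84, [0.499, -0.057, 0.037])]
nose [([98, 248], 0.85, [0.252, -0.396, 0.013]), ([281, 249], 0.82, [0.613, -0.036, 0.033])]
bar [([283, 254], 0.89, [0.626, -0.042, 0.027])]
end_stop [([304, 274], 0.69, [0.705, -0.046, 0.039]), ([219, 262], 0.47, [0.515, -0.178, 0.003])]
leaf_tip [([302, 267], 0.63, [0.688, -0.033, 0.032])]
top
carrier [([270, 171], 0.68, [0.539, -0.043, 0.049]), ([377, 267], 0.66, [0.194, -0.366, 0.022])]
dock [([266, 156], 0.84, [0.595, -0.034, 0.045])]
deck [([370, 277], 0.88, [0.164, -0.344, 0.007]), ([269, 184], 0.8, [0.497, -0.035, 0.042])]
nose [([267, 156], 0.82, [0.594, -0.036, 0.047]), ([379, 254], 0.57, [0.235, -0.377, 0.022]), ([228, 181], 0.29, [0.512, 0.1, 0.065])]
bar [([267, 146], 0.68, [0.635, -0.041, 0.028])]
end_stop [([261, 129], 0.78, [0.696, -0.025, 0.031])]
leaf_tip [([305, 152], 0.5, [0.599, -0.168, 0.035]), ([266, 132], 0.46, [0.684, -0.041, 0.034])]
0.8 [ 0.25653775 -0.5972228   0.23958929] [-0.69258691 -0.14246824  0.69262092 -0.14248666] [ 0.52963282  0.18260144 -0.08197743]
```

Run:
```python
import cv2,numpy as np
a=cv2.imread("pics/a_scene.png");b=cv2.imread("pics/a_top.png")
cv2.imwrite("pics/ab.png",np.vstack([cv2.resize(a[150:350,30:430],(800,400))[:300],cv2.resize(b[90:240,150:350],None,fx=2,fy=2).copy() if 0 else cv2.resize(b[90:300,140:420],(400,300)).repeat(1,1).__class__(0) if 0 else np.hstack([cv2.resize(b[90:300,140:420],(400,300)),cv2.resize(b[110:210,200:333],(400,300))])]))
```

```text
(no output)
```

View pics/ab.png

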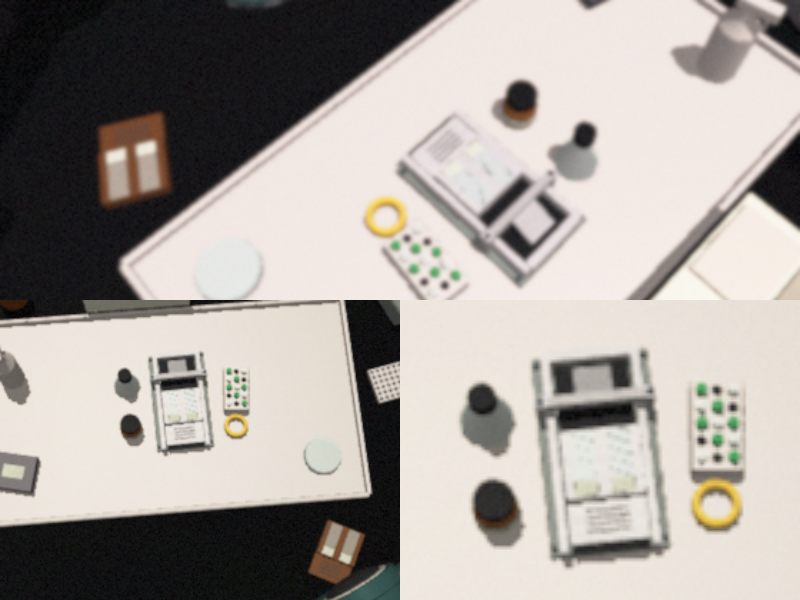

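View pics/a_scene.png

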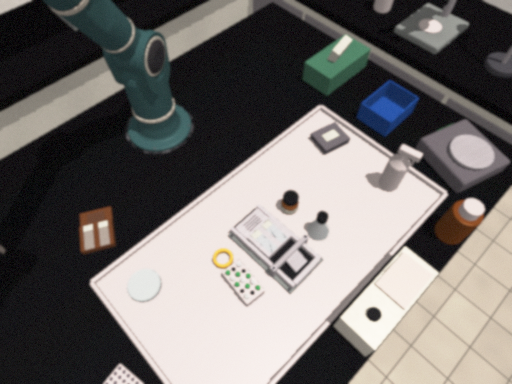

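Candidates for the carrier are the brown look-alike at scene (99,231) / top (377,267), off the tray, and the aluminium one in the dock at scene (265,234) / top (270,171), with four lines on its deck. I choose the one in the dock and will check it with the wrist camera from above.

```bash
cat >> h.py <<'E'
from scipy.spatial.transform import Rotation as Ro
def toolmm(target,o=None):
    o=o or arm.get_obs(); R=Ro.from_quat(o["eef_rot"]).as_matrix()
    return (R.T@(np.array(target)-o["tool_pos"])*1000).round(1)
E
python3 - <<'E'
from h import *
o=arm.get_obs();R=Ro.from_quat(o["eef_rot"]).as_matrix();print(R.round(3))
print(toolmm([.49,-.04,.24]))
w=get_image("wrist");print(w["tool_from_camera"].round(3),w["camera_matrix"].round(0))
im=get_image("top");print(im["R"].round(3),im["t"])
# dock guide tops: grey box edges by height
z=im["z_map"];v,u=np.mgrid[:384,:512];K=im["camera_matrix"]
P=(np.stack([u,v,np.ones_like(u)],-1)@np.linalg.inv(K).T)*z[...,None]
W=(P-im["t"])@im["R"]
m=(z>0)&(W[...,2]>.012)&(W[...,0]>.45)&(W[...,0]<.75)&(W[...,1]>-.13)&(W[...,1]<.05)
print(cv2.minAreaRect(W[m][:,:2].astype(np.float32)*1000))
E
```

```text
[[-0.     0.395 -0.919]
 [-0.    -0.919 -0.395]
 [-1.     0.     0.   ]]
[-4.000e-01 -4.198e+02 -4.345e+02]
[[-0.    -0.248  0.969 -0.144]
 [ 1.    -0.     0.     0.001]
 [ 0.     0.969  0.248 -0.07 ]
 [ 0.     0.     0.     1.   ]] [[328.   0. 254.]
 [  0. 328. 195.]
 [  0.   0.   1.]]
[[-0.08  -0.997  0.   ]
 [-0.973  0.078 -0.218]
 [ 0.217 -0.018 -0.976]] [0.0300356  0.47150818 1.57332627]
((599.9306640625, -40.065757751464844), (299.9051513671875, 178.2989959716797), 0.3734545111656189)
```

```bash
python3 -m pendant '[[[0,-60,-60],6,40],[[0,-120,-120],12,40],[[0,-160,-165],18,40],[[0,-200,-210],23,40],[[0,-240,-250],23,40],[[0,-280,-290],23,40],[[0,-320,-330],23,40],[[0,-360,-370],23,40],[[0,-400,-410],23,40],[[0,-420,-434],23,40],[[0,-420,-434],23,40],[[0,-420,-434],23,40]]' 20
python3 - <<'E'
from h import *
o=arm.get_obs();R=Ro.from_quat(o["eef_rot"]).as_matrix();print(o["t"],o["tool_pos"],R.round(3).tolist(),o["force"])
w=get_image("wrist");T=w["tool_from_camera"];Rc=R@T[:3,:3];tc=R@T[:3,3]+o["tool_pos"]
w["R"]=Rc.T;w["t"]=-Rc.T@tc
for q in("carrier","dock","deck","nose","bar","end_stop","leaf_tip"):
    print(q,[(np.round(d["position"]).tolist(),round(d["p"],2),world(w,d["position"]).round(4).tolist()) for d in tip_of(q,"wrist")[:3]])
z=w["z_map"];v,u=np.mgrid[:384,:512]
W=((np.stack([u,v,np.ones_like(u)],-1)@np.linalg.inv(w["camera_matrix"]).T)*z[...,None]-w["t"])@w["R"]
np.save("W.npy",W)
cv2.imwrite("pics/w1.png",w["image"][:,:,::-1])
E
```

```text
t: 2.4
tool_pos: [0.4892, -0.0409, 0.2395]
eef_rot: [-0.707, -0.001, 0.707, -0.001]
force: [-0.5, -0.7, -0.6]
grip_width: 0.0401
2.4 [ 0.48922675 -0.04086393  0.23945658] [[-0.001, 0.004, -1.0], [-0.001, -1.0, -0.004], [-1.0, 0.001, 0.001]] [-0.51781359 -0.70658072 -0.57441857]
carrier [([481.0, 376.0], 0.59, [0.5062, -0.0885, 0.3271]), ([254.0, 129.0], 0.55, [0.5423, -0.0411, 0.046])]
dock [([254.0, 72.0], 0.81, [0.5966, -0.0405, 0.0462])]
deck [([255.0, 171.0], 0.87, [0.4973, -0.0421, 0.0354])]
nose [([249.0, 63.0], 0.63, [0.6047, -0.0358, 0.0461])]
bar [([252.0, 28.0], 0.77, [0.6345, -0.0385, 0.0484])]
end_stop []
leaf_tip []
```

View pics/w1.png

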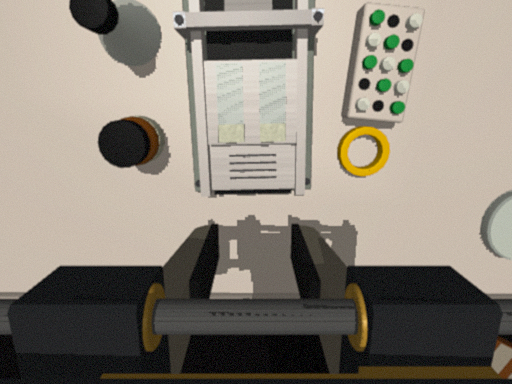

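The picture shows the aluminium carrier in the dock: deck lines at (253,167), step at row ~145, nose at row ~60, bar at row ~20. The choice is confirmed. Next I measure the yaw and the edges.

Run:
```python
import numpy as np,cv2
W=np.load("W.npy")
for c in(218,235,254,272,288):
    z=W[:,c,2];x=W[:,c,0]
    s=[r for r in range(120,170) if z[r]>.040]; n=[r for r in range(40,90) if z[r]>.041]
    print(c,"step",x[max(s)].round(4),"nose",x[min(n)].round(4),"rear",x[max(r for r in range(160,200) if z[r]>.030)].round(4),"y",W[100,c,1].round(4),"zdeck",z[155:180].mean().round(4),"zblk",z[80:120].mean().round(4))
# bar near edge
pts=[]
for c in range(215,295,4):
    r=[r for r in range(5,45) if W[r,c,2]>.050]
    if r: pts.append(W[max(r),c,:2])
pts=np.array(pts);print("bar near",pts.mean(0),np.polyfit(pts[:,1],pts[:,0],1))
# base outline
for r in(70,100,130,160,180):
    h=W[r,:,2]; g=[c for c in range(170,330) if h[c]>.03]; print(r,W[r,min(g)].round(4),W[r,max(g)].round(4))
print(W[210,200],W[230,350])
```

```text
218 step 0.5269 nose 0.6062 rear 0.4712 y -0.0053 zdeck 0.0364 zblk 0.0554
235 step 0.5594 nose 0.6071 rear 0.4776 y -0.0221 zdeck 0.0503 zblk 0.0468
254 step 0.5279 nose 0.6072 rear 0.4783 y -0.0409 zdeck 0.0365 zblk 0.0464
272 step 0.5282 nose 0.6072 rear 0.479 y -0.0586 zdeck 0.0363 zblk 0.0469
288 step 0.5594 nose 0.6081 rear 0.4787 y -0.0745 zdeck 0.05 zblk 0.0546
bar near [ 0.62742724 -0.03931403] [0.00888164 0.62777641]
70 [0.5992 0.0203 0.0348] [ 0.5997 -0.093   0.0339]
100 [0.5703 0.0194 0.0353] [ 0.5707 -0.094   0.0353]
130 [0.5403 0.0185 0.0357] [ 0.5407 -0.0942  0.0357]
160 [0.5088 0.0177 0.0356] [ 0.5093 -0.0954  0.0361]
180 [0.487  0.0175 0.0354] [ 0.4872 -0.0955  0.0346]
[0.44290971 0.02440151 0.00239819] [ 0.41761953 -0.16004111  0.00209191]
```

```bash
python3 -m pendant '[[[40,-2.3,-25],-1.1,40],[[90,-2.3,-25],-1.1,40],[[130,-2.3,-25],-1.1,40],[[160,-2.3,-25],-1.1,40],[[170,-2.3,-25],-1.1,40],[[170,-2.3,-25],-1.1,40],[[170,-2.3,-25],-1.1,40]]'
python3 - <<'E'
from h import *
o=arm.get_obs();R=Ro.from_quat(o["eef_rot"]).as_matrix();print(o["t"],R.round(4).tolist(),o["force"])
w=get_image("wrist");T=w["tool_from_camera"];Rc=R@T[:3,:3];tc=R@T[:3,3]+o["tool_pos"];w["R"]=Rc.T;w["t"]=-Rc.T@tc
print([(np.round(d["position"]).tolist(),round(d["p"],2),world(w,d["position"]).round(4).tolist()) for q in("nose","bar","deck") for d in tip_of(q,"wrist")[:1]])
cv2.imwrite("pics/w2.png",w["image"][:,:,::-1])
E
```

```text
t: 3.68
tool_pos: [0.5155, -0.0377, 0.0708]
eef_rot: [0.708, 0.008, -0.706, 0.008]
force: [0.2, 0.1, 0.3]
grip_width: 0.0403
3.675 [[0.0023, 0.0234, -0.9997], [-0.0002, -0.9997, -0.0234], [-1.0, 0.0002, -0.0023]] [0.17660871 0.11262947 0.30346858]
[([255.0, 72.0], 0.85, [0.6041, -0.0367, 0.0457]), ([253.0, 4.0], 0.58, [0.6349, -0.035, 0.0421]), ([258.0, 258.0], 0.78, [0.5013, -0.041, 0.0353])]
```

View pics/w2.png

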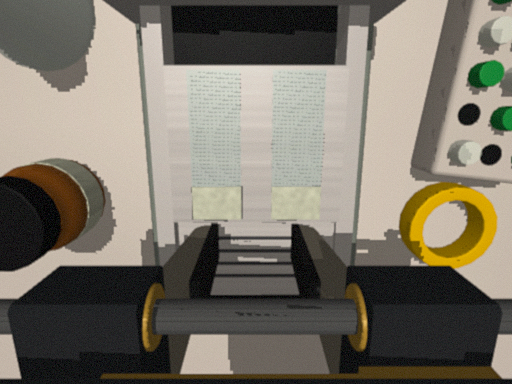

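Fingertips (row ~224) look nearly flush with the step (row 222), so I back off 5 mm and then press down.

```bash
python3 -m pendant '[[[0,0,5],0,40],[[4,0,5],0,40],[[8,0,5],0,40],[[11,0,5],0,40],[[14,0,5],0,40],[[14,0,5],0,40],[[14,0,5],0,40]]'
```

```text
t: 4.75
tool_pos: [0.5095, -0.0378, 0.056]
eef_rot: [-0.707, -0.008, 0.707, -0.008]
force: [-2.5, -0.0, 9.0]
grip_width: 0.0399
```

```bash
python3 -m pendant '[[[1,0,0],0,40],[[2,0,0],0,40],[[2,0,0],0,40],[[2,0,0],0,40]]'
```

```text
t: 5.25
tool_pos: [0.5095, -0.0378, 0.0542]
eef_rot: [-0.707, -0.008, 0.707, -0.008]
force: [-2.3, -0.9, 11.5]
grip_width: 0.0401
```

```bash
python3 -m pendant '[[[0,0,-4],0,40],[[0,0,-8],0,40],[[0,0,-12],0,40],[[0,0,-16],0,40],[[0,0,-20],0,40],[[0,0,-24],0,40],[[0,0,-24],0,40]]'
python3 - <<'E'
from h import *
o=arm.get_obs()
w=get_image("wrist")
cv2.imwrite("pics/w3.png",w["image"][:,:,::-1])
E
```

```text
t: 6.12
tool_pos: [0.5316, -0.0372, 0.0536]
eef_rot: [-0.705, -0.008, 0.709, -0.008]
force: [-6.7, -0.5, 10.5]
grip_width: 0.0399
```

View pics/w3.png

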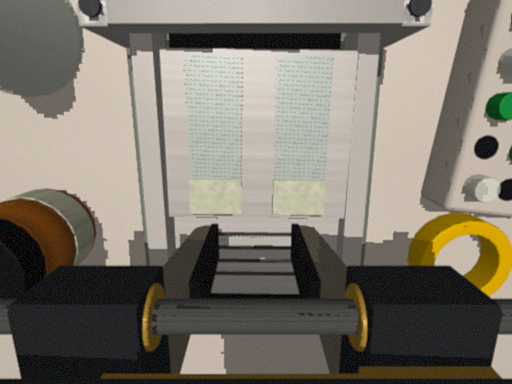

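The carrier is moving with the fingers: step at row ~218, fingertips at row ~225, nose at row 50 just short of the bar. I keep pushing.

```bash
python3 -m pendant '[[[0,0,-4],0,40],[[0,0,-8],0,40],[[0,0,-12],0,40],[[0,0,-16],0,40],[[0,0,-20],0,40],[[0,0,-24],0,40],[[0,0,-28],0,40],[[0,0,-28],0,40]]'
```

```text
t: 7.18
tool_pos: [0.5598, -0.0366, 0.0537]
eef_rot: [-0.706, -0.008, 0.709, -0.008]
force: [-6.0, 0.2, 11.3]
grip_width: 0.0398
```

```bash
python3 -m pendant '[[[0,0,-4],0,40],[[0,0,-8],0,40],[[0,0,-12],0,40],[[0,0,-16],0,40],[[0,0,-20],0,40],[[0,0,-24],0,40],[[0,0,-24],0,40]]'
python3 - <<'E'
from h import *
w=get_image("wrist")
s=get_image("scene");print([tip_of(q,"scene")[:2] for q in("deck",)])
a=w["image"][:300,100:412]; b=cv2.resize(s["image"][180:310,200:350],None,fx=3,fy=3)
c=np.zeros((390,762,3),np.uint8);c[:300,:312]=a;c[:,312:762]=b
cv2.imwrite("pics/w4.png",c[:,:,::-1])
E
```

```text
t: 8.05
tool_pos: [0.5837, -0.036, 0.0536]
eef_rot: [-0.705, -0.008, 0.709, -0.008]
force: [-7.2, -0.4, 10.7]
grip_width: 0.0399
[[{'position': [267.8, 240.5], 'p': 0.65}, {'position': [94.2, 218.1], 'p': 0.57}]]
```

View pics/w4.png

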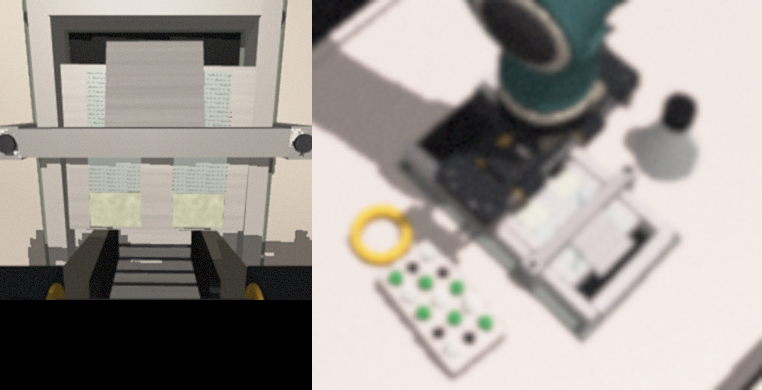

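The nose (left row 65) is past the leaf tip, with roughly 14 mm left to the stop (row ~32). I continue until the force rises.

```bash
python3 -m pendant '[[[0,0,-4],0,40],[[0,0,-8],0,40],[[0,0,-11],0,40],[[0,0,-13],0,40],[[0,0,-13],0,40]]'; python3 -m pendant '[[[0,0,-2],0,40],[[0,0,-3],0,40],[[0,0,-3],0,40]]'
```

```text
t: 8.82
tool_pos: [0.5938, -0.0358, 0.0534]
eef_rot: [-0.703, -0.008, 0.711, -0.009]
force: [-13.2, -0.8, 16.5]
grip_width: 0.0401
t: 9.2
tool_pos: [0.5973, -0.0357, 0.0534]
eef_rot: [-0.704, -0.008, 0.711, -0.009]
force: [-12.0, -0.0, 14.8]
grip_width: 0.0402
```

Run:
```python
from h import *
o=arm.get_obs();R=Ro.from_quat(o["eef_rot"]).as_matrix();print(R.round(4).tolist())
w=get_image("wrist");T=w["tool_from_camera"];Rc=R@T[:3,:3];tc=R@T[:3,3]+o["tool_pos"];w["R"]=Rc.T;w["t"]=-Rc.T@tc
for p in [(190,y) for y in range(20,120,6)]: print(p,world(w,p).round(4))
cv2.imwrite("pics/w5.png",cv2.resize(w["image"][:280,100:412,::-1],None,fx=2,fy=2))
```

```text
[[-0.0098, 0.0233, -0.9997], [-0.001, -0.9997, -0.0233], [-1.0, 0.0008, 0.0098]]
(190, 20) [ 0.7057 -0.0054  0.0371]
(190, 26) [ 0.703  -0.0056  0.0386]
(190, 32) [ 0.7006 -0.0054  0.0381]
(190, 38) [ 0.698  -0.0055  0.0389]
(190, 44) [ 0.6957 -0.0053  0.0383]
(190, 50) [ 0.6942 -0.0041  0.0323]
(190, 56) [ 0.694  -0.0008  0.0147]
(190, 62) [ 0.6905 -0.0017  0.0198]
(190, 68) [ 0.6857 -0.005   0.038 ]
(190, 74) [ 0.6831 -0.0049  0.0382]
(190, 80) [ 0.6805 -0.0048  0.0377]
(190, 86) [ 0.6779 -0.0047  0.0378]
(190, 92) [ 0.6753 -0.0045  0.0371]
(190, 98) [ 0.6726 -0.0044  0.0368]
(190, 104) [ 0.6699 -0.0045  0.0377]
(190, 110) [ 0.6672 -0.0045  0.0379]
(190, 116) [ 0.6644 -0.0042  0.0368]
```

View pics/w5.png

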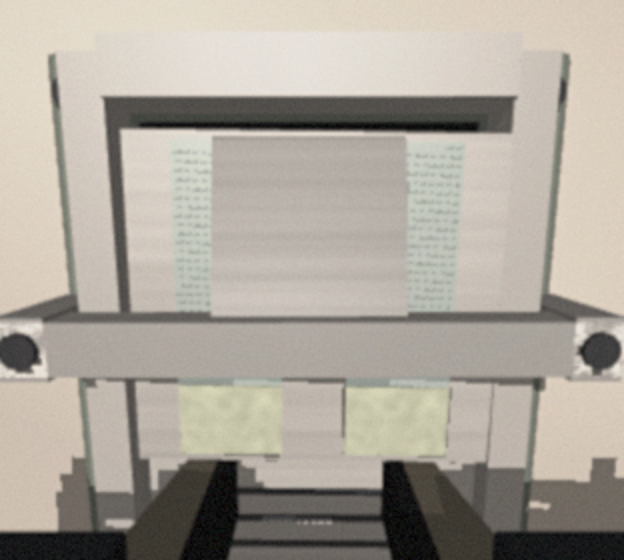

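There is still a gap of about 7-8 mm (nose row 130 in the crop, stop face row 97 and its foot at row ~125). I continue.

```bash
python3 -m pendant '[[[0,0,-2],0,40],[[0,0,-4],0,40],[[0,0,-5],0,40],[[0,0,-5],0,40]]'; python3 -m pendant '[[[0,0,-1.5],0,40],[[0,0,-3],0,40],[[0,0,-3],0,40]]'
```

```text
t: 9.75
tool_pos: [0.6023, -0.0356, 0.0534]
eef_rot: [-0.704, -0.008, 0.71, -0.009]
force: [-12.1, -0.5, 14.5]
grip_width: 0.0398
t: 10.12
tool_pos: [0.6042, -0.0356, 0.0534]
eef_rot: [-0.703, -0.008, 0.711, -0.009]
force: [-15.1, -0.8, 18.1]
grip_width: 0.04
```

Force is rising while the motion falls short of the command, which suggests the stop. I push a little more and check.

```bash
python3 -m pendant '[[[0,0,-1.5],0,40],[[0,0,-2.5],0,40],[[0,0,-2.5],0,40]]'
python3 - <<'E'
from h import *
o=arm.get_obs();R=Ro.from_quat(o["eef_rot"]).as_matrix()
w=get_image("wrist");T=w["tool_from_camera"];Rc=R@T[:3,:3];tc=R@T[:3,3]+o["tool_pos"];w["R"]=Rc.T;w["t"]=-Rc.T@tc
for p in [(190,y) for y in range(44,100,4)]: print(p,world(w,p).round(4))
cv2.imwrite("pics/w6.png",cv2.resize(w["image"][:280,100:412,::-1],None,fx=2,fy=2))
E
```

```text
t: 10.5
tool_pos: [0.6044, -0.0356, 0.0534]
eef_rot: [-0.701, -0.008, 0.713, -0.009]
force: [-21.6, -0.1, 23.1]
grip_width: 0.0401
(190, 44) [ 0.7026 -0.0054  0.0384]
(190, 48) [ 0.701  -0.0054  0.0386]
(190, 52) [ 0.6996 -0.0049  0.0364]
(190, 56) [ 0.6977 -0.0052  0.0383]
(190, 60) [ 0.6962 -0.005   0.0372]
(190, 64) [ 0.6945 -0.0049  0.0369]
(190, 68) [ 0.6926 -0.0051  0.0385]
(190, 72) [ 0.691  -0.005   0.0379]
(190, 76) [ 0.677  -0.0344  0.1965]
(190, 80) [ 0.6875 -0.0048  0.0379]
(190, 84) [ 0.6858 -0.0049  0.0384]
(190, 88) [ 0.6841 -0.0047  0.0376]
(190, 92) [ 0.6823 -0.0046  0.0375]
(190, 96) [ 0.6805 -0.0048  0.0386]
```

View pics/w6.png

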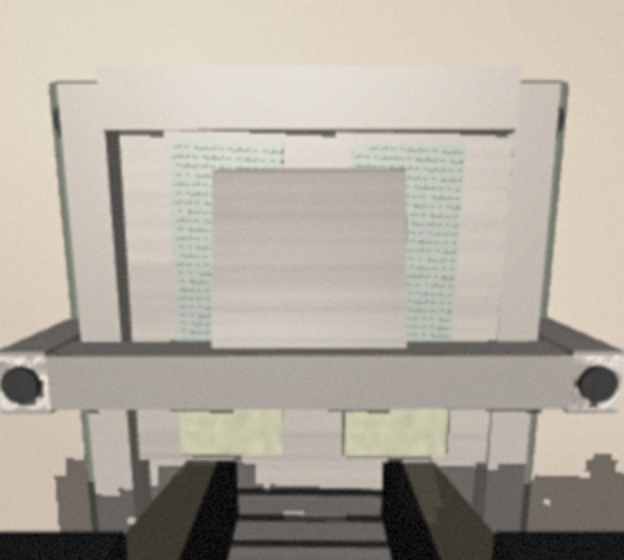

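The nose is flush against the stop (no gap at crop row 132). I ease the forward push a little, then raise straight up and clear.

```bash
python3 -m pendant '[[[0,0,2],0,40],[[-3,0,2],0,40],[[-6,0,2],0,40],[[-9,0,2],0,40],[[-12,0,2],0,40],[[-20,0,3],0,40],[[-40,0,3],0,40],[[-70,0,3],0,40],[[-110,0,15],0,40],[[-150,0,40],0,40],[[-170,0,60],0,40],[[-170,0,60],0,40],[[-170,0,60],0,40]]'
python3 - <<'E'
from h import *
o=arm.get_obs();R=Ro.from_quat(o["eef_rot"]).as_matrix();print(o["force"])
w=get_image("wrist");T=w["tool_from_camera"];Rc=R@T[:3,:3];tc=R@T[:3,3]+o["tool_pos"];w["R"]=Rc.T;w["t"]=-Rc.T@tc
for q in("deck","nose","bar","end_stop"): print(q,[(np.round(d["position"]).tolist(),round(d["p"],2),world(w,d["position"]).round(4).tolist()) for d in tip_of(q,"wrist")[:1]])
z=w["z_map"];v,u=np.mgrid[:384,:512]
W=((np.stack([u,v,np.ones_like(u)],-1)@np.linalg.inv(w["camera_matrix"]).T)*z[...,None]-w["t"])@w["R"]
for y in(-.02,-.036,-.052):
    m=(abs(W[...,1]-y)<.004)&(W[...,0]>.568)&(W[...,0]<.595); print("deck z",np.median(W[m][:,2]))
cv2.imwrite("pics/w7.png",w["image"][:,:,::-1])
E
```

```text
t: 12.18
tool_pos: [0.5529, -0.0368, 0.224]
eef_rot: [0.708, 0.008, -0.706, 0.008]
force: [0.7, -0.3, 0.3]
grip_width: 0.04
[ 0.74393375 -0.27811884  0.27531321]
deck [([255.0, 146.0], 0.86, [0.589, -0.0373, 0.0302])]
nose [([260.0, 37.0], 0.92, [0.6897, -0.0393, 0.0408])]
bar [([256.0, 96.0], 0.76, [0.6366, -0.0369, 0.06])]
end_stop [([256.0, 36.0], 0.94, [0.6903, -0.0353, 0.0406])]
deck z 0.3037388912652819
deck z 0.3036784222094462
deck z 0.30367226850600954
```

View pics/w7.png

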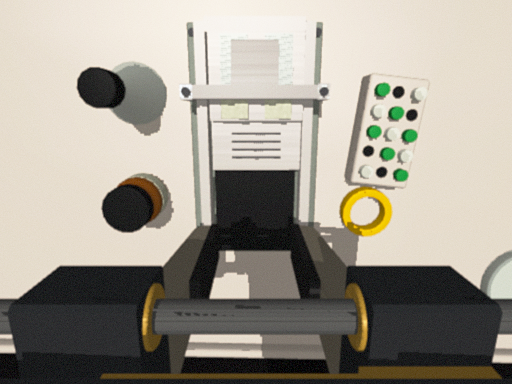

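Run:
```python
from h import *
o=arm.get_obs();R=Ro.from_quat(o["eef_rot"]).as_matrix()
w=get_image("wrist");T=w["tool_from_camera"];Rc=R@T[:3,:3];tc=R@T[:3,3]+o["tool_pos"];w["R"]=Rc.T;w["t"]=-Rc.T@tc
for c in(222,254,288):
  P={r:world(w,(c,r)) for r in range(20,180)}
  d=[P[r][2] for r in range(130,165)]
  print(c,"step",max(r for r in range(105,130) if P[r][2]>.036),[P[r].round(4).tolist() for r in(118,120,121,122,124)],"bar",P[max(r for r in range(85,110) if P[r][2]>.05)].round(4),"rear",P[max(r for r in range(150,179) if P[r][2]>.0265)].round(4),"deck",np.median(d))
cv2.imwrite("pics/w8.png",cv2.resize(w["image"][10:130,180:330,::-1],None,fx=4,fy=4,interpolation=2))
```

```text
222 step 118 [[0.6151, -0.0043, 0.0416], [0.6129, -0.0035, 0.0325], [0.6119, -0.0033, 0.0307], [0.6109, -0.0033, 0.031], [0.609, -0.0034, 0.0317]] bar [ 0.6342 -0.0052  0.0505] rear [ 0.5643 -0.0032  0.0306] deck 0.03155180785601783
254 step 118 [[0.6158, -0.0353, 0.0418], [0.6137, -0.0353, 0.0315], [0.6127, -0.0353, 0.0307], [0.6117, -0.0353, 0.0314], [0.6097, -0.0354, 0.0307]] bar [ 0.6349 -0.0348  0.0512] rear [ 0.5652 -0.0364  0.031 ] deck 0.03155735404969615
288 step 118 [[0.6166, -0.0682, 0.0412], [0.6144, -0.0693, 0.0309], [0.6135, -0.0693, 0.0315], [0.6125, -0.0693, 0.0318], [0.6106, -0.0694, 0.0321]] bar [ 0.6356 -0.0663  0.0504] rear [ 0.566  -0.0717  0.031 ] deck 0.031129575157775893
```

View pics/w8.png

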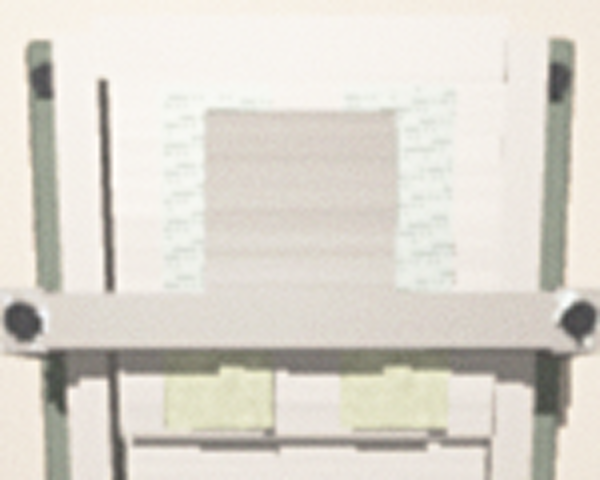

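Step to bar measures 19.5 mm against a nominal 20, the sink is about 5 mm, there is no gap at the stop, and the carrier is square. I hand the job in.

```bash
python3 -c "
from station import ticket;print(ticket.job_done())"
```

```text
the job is handed in; nothing more can be done
None
```

The carrier is loaded in the dock, and I handed the job in at about 12 s on the robot's clock; no verdict comes back.

I pressed the deck down with two fingertips at about 11 N, before the nose reached the bar. Keeping it pressed, I pushed it about 88 mm forward until the force rose to about 22 N with no further motion. Then I eased off, lifted straight up and backed clear.

**Last checks:**
- **Position:** the step stands about 19.5 mm short of the bar (20 nominal), and the picture shows no gap between nose and stop.
- **Bed and attitude:** the sink is about 5 mm by depth. The carrier looks level and square in its lane.
- **Robot:** the wrist force is close to zero, so it is touching nothing.
- **Bystanders:** the flask, jar, tube rack and tape roll look unmoved by eye. The petri dish is only partly in the last picture. The spray bottle and slide box are out of view; the arm never went near them.

**Disagreements:**
- The network's single depth reading for the deck implied about 6 mm of sink, against 5 mm from the median over the deck. Both are within the allowed range.
- One numeric check, a deck-height median, came out at 0.30 m because it picked up the gripper. I redid it.
- I first judged the carrier to be moving with the fingers without slip. The final travel suggests the fingertips slid several mm on the deck, probably until they met the step.

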